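# Set and lock the test-force selector of a hardness tester

## Task

Turn the black test-force selector knob clockwise until the eye of its pointer rests in the detent over the green bush. Then lock it there: take the red-headed lock pin from its steel rest and push it fully home through the eye into the green bush, so that its collar sits on the eye, and let go. Leave the other things on the bench where they are.

Things in the scene. Friction and masses are not known exactly. Their poses are not given: they have to be found in the camera images.
- unit: cream force-selector unit bolted to the bench, a box 235 x 210 mm with its flat top 50 mm above the bench; the selector knob stands in the black dial on it. Origin: on the knob axis at bench height; x, y, z as the box's sides, box from -132 to +103 mm in x and -105 to +105 mm in y. A keypad and a loose steel test block lie on its -x part.
- selector (a joint): turn of the selector about its vertical axis, rad, growing clockwise seen from above. At 0 its pointer points to the unit's +y; it clicks into a detent every 30 degrees (0.524 rad) from 0 to 3.14, and stops just beyond both ends. A detent takes about 0.1 to 0.15 N m to leave.
- selector_grip (a point): point on the knob's axis where its grip bar is to be pinched, 104 mm above the bench (54 mm above the unit's top). The black grip bar is 46 mm long, 14 mm wide, top at 120 mm, bottom at 81 mm above the bench; its long way is this frame's x, which points along the pointer; z up.
- eye (a point): centre, at the top face, of the round eye (hole 10 mm, ring 22 mm across, 8 mm thick) at the end of the selector's flat aluminium pointer, 70 mm from the knob's axis, top face 81 mm above the bench. The pointer (14 mm wide, 8 mm thick) turns with the knob 3 mm above the bushes.
- bush_green: the green locking bush fixed on the unit, 70 mm from the knob's axis: upright tube 20 mm high, 18 mm across, hole 10 mm; it stands at one of the four detents at joint values 1.571, 2.094, 2.618 and 3.142, the other three having steel-grey bushes. Origin: centre of its foot, on the unit's top, 50 mm above the bench; z up.
- pin: loose lock pin, standing upright in its rest: steel shaft 8 mm across and 30 mm long with a tapered nose, steel collar 22 mm across from 30 to 35 mm, red round head 16 mm across from 35 to 77 mm. Origin: tip of the nose, z along the pin to the head. 50 to 100 g. Home, its collar lies on the eye and its tip is 1 mm above the unit's top.
- pin_grip (a point): point on the pin's axis in the red head, 62 mm above its tip, where it is well gripped
- rest: dark steel block 70 x 70 mm and 42 mm high, fixed to the bench, in whose 11 mm hole the pin stands; origin: centre of its underside
- block_a: bystander: round steel test block 52 mm across, 12 mm high, lying on the unit's top; origin under its centre
- block_b: bystander: round steel test block 64 mm across, 15 mm high, on the bench; origin under its centre
- mount: bystander: black round specimen mount 32 mm across, 20 mm high; origin under its centre
- alcohol: bystander: white bottle with blue cap, 64 mm across, 160 mm high; origin under its centre
- driver: bystander: yellow screwdriver 180 mm long, lying along its x; origin under its middle
- dish: bystander: white dish 90 mm across, 30 mm high; origin under its centre

How it is judged:
By the outcome, as a careful person would: the job done as asked, in the order asked, and still so for the second after the job is handed in, with the robot touching nothing.
It also fails if it takes over 54 s, if anything falls off the work surface, if the arm or the gripper's body presses on something with over 40 N, if the wrist force passes 120 N, or if a joint passes its speed limit or range.

## Robot

A 6-joint arm with a two-finger parallel gripper is mounted at the origin on the work surface. World frame = base frame: x ahead of the robot, y to its left, z up, the work surface at z = 0. Lengths are in m, angles in rad, forces in N, time in s.
With the tool pointing down it reaches from about 0.25 to 0.8 m from the base axis. Payload 8.5 kg.
Tool frame: the origin (TCP) lies midway between the tips of the shut fingers; the grasp point (between the pads) lies 19 mm behind it; z points along the fingers, y is the line along which they close (so a half turn about z gives the same grasp; the last joint's range is limited). The gripper opens to 85 mm and grips with 20 to 120 N. Pads are 22 mm wide; open, the fingers measure 114 mm over their backs; the gripper's body (76 mm by 85 mm) begins 54 mm behind the grasp point. The pads swing forward as they close: fully open they stand 13 mm farther back than shut.
Start: joints at [-1.285, 0.238, -0.013, 1.319, 0, 1.571], TCP at [0.148, -0.504, 0.231] pointing down, gripper open.
Joint ranges: [-2.66, 2.66], [-1.03, 1.9], [-1.14, 1.46], [-1.82, 2.27], [-1.45, 1.34], [-3.14, 3.14]. Speed limits (rad/s): [2.22, 2.22, 2.79, 3.14, 3.14, 3.14].

## Interface

Orientations are given as a unit quaternion [x, y, z, w].
In Python, from plant import arm, vision, models gives the robot as it stands.
- The arm moves only by the shell command python3 -m crank 'ROWS' [FORCE]. ROWS is a JSON object of lists of equal length, an entry for each row: "xyz": the shift along the tool's x, y, z as a fraction of full scale, a list of three; "rot": the turn, a rotation vector about the tool's x, y, z as a fraction of full scale, a list of three; "hand": the opening in per cent of the stroke, from 0 (shut) to 100 (fully open). A call has 1 to 20 rows; each row is the pose to reach, as a shift and turn from the pose commanded when the call began, along the tool's axes at that moment; what a row does not reach only later rows make up. Full scale, the value 1, is 0.2 m for a shift and 90 degrees for a turn. A row lasts 1/10 s, in which the tool goes at most 50 mm and 8.59 degrees, less where a joint would pass 70% of its speed; a pose out of reach is approached as far as the arm can. A call with a number of a shift or a turn outside -1 to 1 is refused whole. A call with a gripper value outside its range is refused whole. The fingers move at their own pace and stop on an object; FORCE is the grip in N (left out, the last holds). Time passes only in rows, so rows that repeat a pose let the fingers close. It gives the time, the measured TCP pose, the force, the opening and the grip force at its end, in the units of the state.
- arm.sense(): the state, without advancing time (a new reading comes with each control period).
- vision.snapshot(name): name is "scene" or "top" or "wrist"; returns the picture (480x640x3 uint8, red, green, blue); there is no depth.
- vision.camera_info(name): a dict with "fx", "fy", "cx", "cy" (pixels), "R" (3x3) and "t" (3): a world point X has camera coordinates R X + t. Camera axes: x right, y down, z forward; pixel columns grow to the right and rows downward; lengths in m; the calibration is good to about 2 mm. A picture is of the moment at which its call begins: read the wrist's pose just before it. camera_info takes no time and is no camera call; for the wrist camera it gives the pose at the moment of the call.
- arm.hand_in(): hands the job in; it is judged then, once.
Trained networks look in the newest picture that a camera, given by its name, has taken for a name from the list of things; names that differ only in an ending like _2 or _b are one class to them, and where a whole thing is asked for, a point or a joint stands for the part that bears it (a point fixed in the world has none). Each returns a list of dicts, best first, with "p" (0 to 1); they miss things now and then, are a little off and sometimes report something else, mostly with a low value. They report only what shows in the picture. A call takes as long as a camera call.
- models.find_in(name, camera): "pixel" ([column, row] in pixels, amid what is visible of it).
- models.tip_of(name, camera): "pixel" ([column, row] in pixels: a listed point, or the origin of a listed thing).
The state is a dict: "time_s": time; "joints": joint angles; "qd": joint speeds; "tau": joint torques, N m; "tool_pos": TCP position; "ee_rot": TCP orientation; "ft_force": force on the tool from outside, world axes, zero at the start; "torque": the same for the moment, N m; "grip_width": finger opening in m; "grasp_force": force on a finger pad.
Only numpy, scipy, OpenCV 4.12 (cv2) and the standard library are available. Lean on these libraries where they do the work, as an engineer would, in place of code of your own. Each camera call takes 0.05 s, during which the arm holds its last target. There are 200 camera calls.

## Working session

There is one attempt and no reset: what is moved stays moved. The work goes in short steps, Python scripts to look and compute and a shell command to move; the robot and the scene stay as the last step left them, time stands still between calls to the robot, and variables do not carry over. Pictures are saved under pics/ and viewed, at most 10 in all, crops included, and the job is handed in when it is done.

```bash
mkdir -p pics; ls; python3 - <<'E'
from plant import arm, vision, models
import cv2,numpy as np
for c in ["scene","top"]:
    im=vision.snapshot(c); cv2.imwrite(f"pics/{c}0.png",im[:,:,::-1])
    K=vision.camera_info(c); R=np.array(K["R"]);print(c,K["fx"],K["cx"],K["cy"],-R.T@np.array(K["t"]))
    for n,z in [("selector_grip",.104),("eye",.081),("bush_green",.05),("pin_grip",None),("pin",None),("rest",0),("unit",0)]:
        for d in models.tip_of(n,c)[:2]:
            u,v=d["pixel"]; r=R.T@np.array([(u-K["cx"])/K["fx"],(v-K["cy"])/K["fy"],1]); o=-R.T@np.array(K["t"])
            zz=.08 if z is None else z
            print(c,n,round(d["p"],2),np.round([u,v]),np.round(o+r*(zz-o[2])/r[2],4),"z",zz)
s=arm.sense();print(s["time_s"],s["tool_pos"],s["ee_rot"],s["grip_width"])
E
```

```text
pics
scene 491.95674415612467 321.3093797607799 243.76154885053558 [1.21689491 0.52896627 0.85615826]
scene selector_grip 0.77 [285. 201.] [ 0.5399 -0.206   0.104 ] z 0.104
scene selector_grip 0.52 [472. 347.] [0.6118 0.3698 0.104 ] z 0.104
scene eye 0.78 [287. 223.] [ 0.5791 -0.1585  0.081 ] z 0.081
scene eye 0.69 [375. 276.] [0.5709 0.1099 0.081 ] z 0.081
scene bush_green 0.5 [264. 224.] [ 0.5979 -0.2256  0.05  ] z 0.05
scene pin_grip 0.69 [287. 220.] [ 0.5706 -0.1676  0.08  ] z 0.08
scene pin_grip 0.61 [379. 277.] [0.5672 0.1172 0.08  ] z 0.08
scene pin 0.73 [372. 292.] [0.6116 0.1352 0.08  ] z 0.08
scene rest 0.58 [376. 294.] [ 0.5478  0.1052 -0.    ] z 0
scene unit 0.69 [287. 231.] [ 0.5359 -0.2082 -0.    ] z 0
top 434.2280056169042 319.92204334540617 237.89932431536545 [ 0.46126253 -0.01342858  1.09698918]
top selector_grip 0.66 [400. 268.] [ 0.5241 -0.2133  0.104 ] z 0.104
top eye 0.89 [373. 245.] [ 0.5795 -0.1555  0.081 ] z 0.081
top eye 0.68 [394. 271.] [ 0.5182 -0.2055  0.081 ] z 0.081
top bush_green 0.54 [402. 237.] [ 0.6031 -0.2316  0.05  ] z 0.05
top pin_grip 0.48 [259. 254.] [0.5563 0.1124 0.08  ] z 0.08
top pin_grip 0.38 [170. 269.] [0.5214 0.3179 0.08  ] z 0.08
top pin 0.63 [134. 256.] [0.5528 0.4021 0.08  ] z 0.08
top pin 0.41 [264. 255.] [0.554  0.0993 0.08  ] z 0.08
top rest 0.58 [265. 258.] [0.5535 0.1057 0.    ] z 0
top unit 0.85 [394. 270.] [ 0.524  -0.2206  0.    ] z 0
top unit 0.32 [374. 244.] [ 0.5915 -0.1705  0.    ] z 0
0.8 [ 0.14800122 -0.50365501  0.2312994 ] [ 9.89808403e-01  1.42405495e-01 -5.83647655e-07 -3.41515146e-05] 0.08555902037466585
```

View pics/scene0.png

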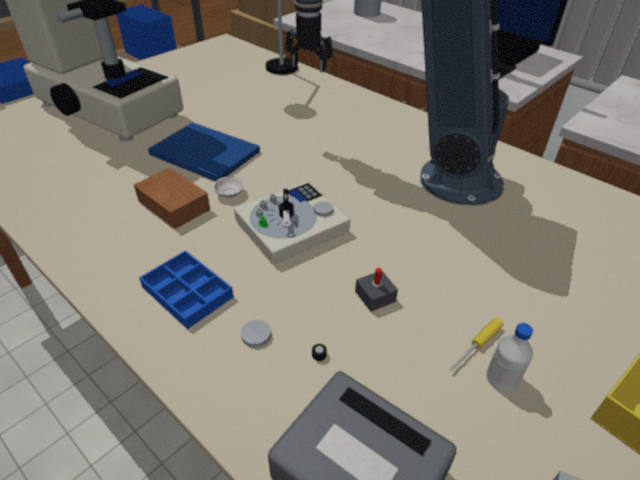

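View pics/top0.png

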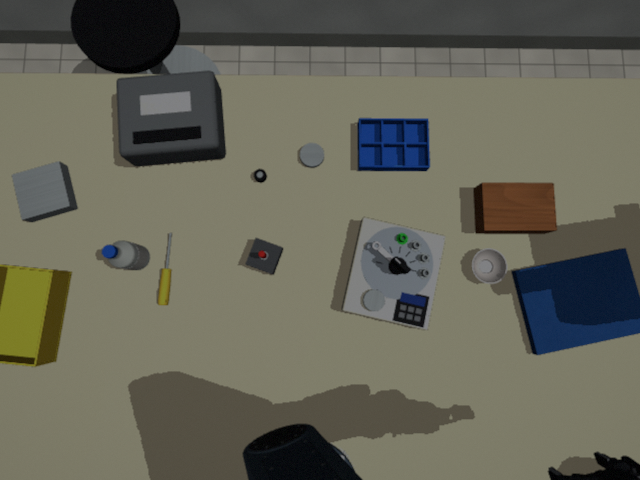

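The top view shows the knob at about (400,266), the eye at (375,245), the green bush at (402,238) and the pin head at (262,254). The pointer is at about 0.52 rad and green at about 1.57, so it needs 60° clockwise. I'll move above the knob first.

```bash
cat > h.py <<'E'
from plant import arm, vision, models
import cv2,numpy as np
from scipy.spatial.transform import Rotation as Ro
def st():
    s=arm.sense(); R=Ro.from_quat(s["ee_rot"]); return s,np.array(s["tool_pos"]),R
def goto(p,yaw):
    "fractions to TCP position p, tool down, tool x at yaw deg"
    s,q,R=st(); y=np.radians(yaw); T=np.array([[np.cos(y),np.sin(y),0],[np.sin(y),-np.cos(y),0],[0,0,-1]])
    print("xyz",np.round(R.inv().apply(np.array(p)-q)/.2,4),"rot",np.round((R.inv()*Ro.from_matrix(T)).as_rotvec()/(np.pi/2),4))
def show():
    s,q,R=st(); x=R.as_matrix(); print("t",round(s["time_s"],2),"pos",np.round(q,4),"yaw",np.degrees(np.arctan2(x[1,0],x[0,0])).round(2),"z",x[:,2].round(3),"w",round(s["grip_width"],4),"g",round(s["grasp_force"],1),"F",np.round(s["ft_force"],1),"j",np.round(s["joints"],2))
def ray(K,px,z):
    R=np.array(K["R"]);o=-R.T@np.array(K["t"]);r=R.T@np.array([(px[0]-K["cx"])/K["fx"],(px[1]-K["cy"])/K["fy"],1]);return o+r*(z-o[2])/r[2]
def look(c,names,save=None):
    K=vision.camera_info(c);im=vision.snapshot(c)
    if save: cv2.imwrite("pics/"+save,im[:,:,::-1])
    for n,z in names:
        for d in models.tip_of(n,c)[:2]: print(c,n,round(d["p"],2),np.round(d["pixel"],1),np.round(ray(K,d["pixel"],z),4))
    return K,im
E
python3 -m crank '{"xyz":[[0.75,-0.28,0],[0.75,-0.28,0],[0.75,-0.28,0],[0.75,-0.28,0],[0.75,-0.28,0]],"rot":[[0,0,0],[0,0,0],[0,0,0],[0,0,0],[0,0,0]],"hand":[100,100,100,100,100]}' 40
python3 -m crank '{"xyz":[[0.75,-0.28,0],[0.75,-0.28,0],[0.75,-0.28,0],[0.75,-0.28,0],[0.75,-0.28,0]],"rot":[[0,0,-0.2],[0,0,-0.2],[0,0,-0.2],[0,0,-0.2],[0,0,-0.2]],"hand":[70,70,70,70,70]}' 40
python3 -c "
from h import *
show();goto([.528,-.213,.25],47)"
```

```text
time_s: 1.3
tool_pos: [0.2774, -0.4067, 0.2314]
ee_rot: [0.99, 0.144, 0.0, 0.0]
ft_force: [-0.0, -0.5, -0.3]
grip_width: 0.0854
grasp_force: 0.0
time_s: 1.8
tool_pos: [0.4047, -0.3117, 0.2311]
ee_rot: [0.955, 0.296, -0.0, -0.0]
ft_force: [-0.7, 0.1, -0.8]
grip_width: 0.0597
grasp_force: 0.0
t 1.8 pos [ 0.4047 -0.3117  0.2311] yaw 34.46 z [-0. -0. -1.] w 0.0597 g 0.0 F [-0.7  0.1 -0.8] j [-0.66  0.21 -0.05  1.31 -0.    1.88]
xyz [ 0.7876 -0.0584 -0.095 ] rot [-0.0002  0.0002 -0.1394]
```

```bash

python3 -m crank '{"xyz":[[0.79,-0.06,-0.1],[0.79,-0.06,-0.1],[0.79,-0.06,-0.1],[0.79,-0.06,-0.1],[0.79,-0.06,-0.1],[0.79,-0.06,-0.1],[0.79,-0.06,-0.1]],"rot":[[0,0,-0.14],[0,0,-0.14],[0,0,-0.14],[0,0,-0.14],[0,0,-0.14],[0,0,-0.14],[0,0,-0.14]],"hand":[60,60,60,60,60,60,60]}' 40 >/dev/null
python3 -c "
from h import *
show();look('wrist',[('selector_grip',.104),('eye',.081),('bush_green',.05),('bush_green',.07),('unit',0)],'w1.png')"
```

```text
t 2.5 pos [ 0.5264 -0.2142  0.2512] yaw 46.83 z [-0.001 -0.    -1.   ] w 0.0513 g 0.0 F [-0.1  0.2  0.3] j [-0.39  0.31  0.14  1.4  -0.    1.94]
wrist selector_grip 0.57 [328.9 219.2] [ 0.5329 -0.2172  0.104 ]
wrist selector_grip 0.46 [385.9 169.3] [ 0.5988 -0.2182  0.104 ]
wrist eye 0.9 [325.2 139.1] [ 0.5776 -0.1647  0.081 ]
wrist bush_green 0.78 [386.3 171.4] [ 0.6015 -0.2313  0.05  ]
wrist bush_green 0.78 [386.3 171.4] [ 0.6002 -0.2271  0.07  ]
wrist unit 0.95 [321.8 197.3] [ 0.5285 -0.2126  0.    ]
```

View pics/w1.png

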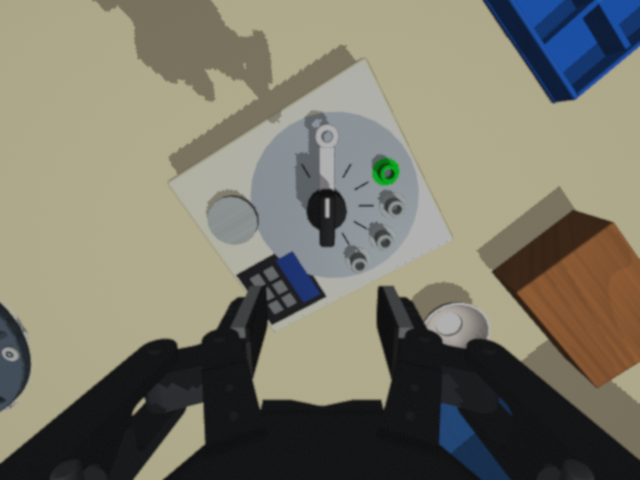

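The wrist view shows the eye at (326,136), the knob bar running from about (327,192) to (328,246), the green bush at (386,171) and the dial disc centred near (334,195).

```bash
python3 - <<'E'
from h import *
K=vision.camera_info('wrist'); im=cv2.imread('pics/w1.png')
print(K['fx'],-np.array(K['R']).T@np.array(K['t']))
for n,p,z in [("eye",(326,136),.081),("barend_b",(328,247),.120),("barend_t",(327,191),.12),("disc",(334.5,195),.05),("c1",(367,58),.05),("c2",(453,239),.05),("c3",(168,182),.05)]: print(n,ray(K,p,z).round(4))
E=ray(K,(326,136),.081)
hsv=cv2.cvtColor(im,cv2.COLOR_BGR2HSV); m=cv2.inRange(hsv,(50,120,60),(75,255,255)); v,u=np.nonzero(m); print("green",u.mean(),v.mean(),u.min(),u.max(),v.min(),v.max(),[ray(K,(u.mean(),v.mean()),z).round(4) for z in(.06,.07)])
d=cv2.inRange(im,(0,0,0),(45,45,45))[170:260,290:365]; v,u=np.nonzero(d); print("black",u.min()+290,u.max()+290,v.min()+170,v.max()+170)
cv2.imwrite('pics/c1.png',cv2.resize(im[100:270,240:430],None,fx=3.4,fy=3.4,interpolation=cv2.INTER_CUBIC))
E
```

```text
332.0982193607475 [ 0.58000244 -0.156922    0.39474256]
eye [ 0.5811 -0.1619  0.081 ]
barend_b [ 0.5191 -0.2307  0.12  ]
barend_t [ 0.5519 -0.1939  0.12  ]
disc [ 0.5476 -0.2118  0.05  ]
c1 [ 0.6564 -0.1374  0.05  ]
c2 [ 0.6094 -0.3357  0.05  ]
c3 [ 0.4308 -0.0842  0.05  ]
green 385.2429906542056 171.2355140186916 373 399 158 185 [array([ 0.6015, -0.227 ,  0.06  ]), array([ 0.6008, -0.225 ,  0.07  ])]
black 308 345 190 245
```

View pics/c1.png

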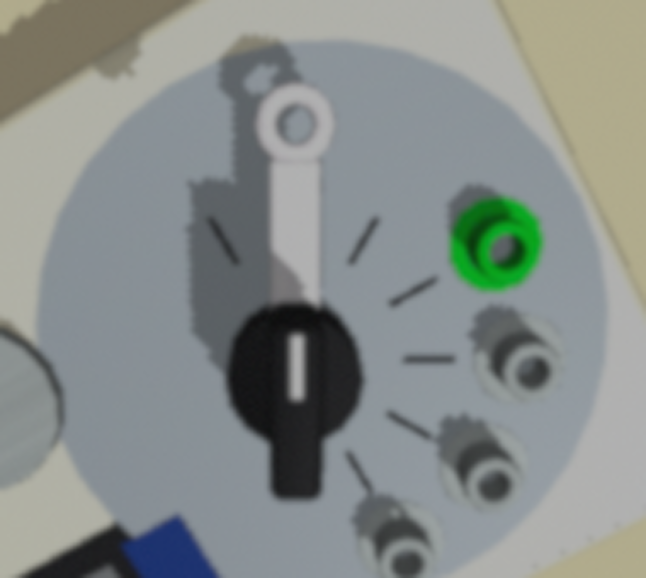

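Three independent estimates agree: the axis is at (0.534, -0.214), the pointer at 46.7° and the unit yaw at -13.3°. I'll descend on the knob and pinch it.

```bash
python3 -c "
from h import *
goto([.534,-.2138,.087],46.7)"
```

```text
xyz [0.0192 0.0267 0.8221] rot [ 0.     -0.      0.0026]
```

```bash

python3 -m crank '{"xyz":[[0.019,0.027,0.2],[0.019,0.027,0.4],[0.019,0.027,0.55],[0.019,0.027,0.7],[0.019,0.027,0.78],[0.019,0.027,0.82],[0.019,0.027,0.82],[0.019,0.027,0.82],[0.019,0.027,0.82],[0.019,0.027,0.82],[0.019,0.027,0.82],[0.019,0.027,0.82],[0.019,0.027,0.82]],"rot":[[0,0,0],[0,0,0],[0,0,0],[0,0,0],[0,0,0],[0,0,0],[0,0,0],[0,0,0],[0,0,0],[0,0,0],[0,0,0],[0,0,0],[0,0,0]],"hand":[60,60,60,60,60,60,60,10,0,0,0,0,0]}' 50 >/dev/null
python3 -c "
from h import *
show()"
```

```text
t 4.1 pos [ 0.5341 -0.2127  0.0886] yaw 47.0 z [ 0.     0.001 -1.   ] w 0.0132 g 49.7 F [-4.4  5.4  8.3] j [-0.38  0.4  -0.15  1.02  0.    1.94]
```

```bash

python3 -m crank '{"xyz":[[0,-0.002,0],[0,-0.003,0],[0,-0.003,0],[0,-0.002,0],[0,-0.001,0],[0,0,0],[0,0,0],[0,0,0],[0,0,0],[0,0,0],[0,0,0],[0,0,0],[0,0,0]],"rot":[[0,0,0.06],[0,0,0.12],[0,0,0.18],[0,0,0.24],[0,0,0.3],[0,0,0.36],[0,0,0.42],[0,0,0.48],[0,0,0.54],[0,0,0.6],[0,0,0.665],[0,0,0.665],[0,0,0.665]],"hand":[0,0,0,0,0,0,0,0,0,0,0,0,0]}' 50 >/dev/null
python3 -c "
from h import *
show();print(np.round(arm.sense()['torque'],2))
look('top',[('eye',.081),('bush_green',.05)])"
```

```text
t 5.4 pos [ 0.5349 -0.2155  0.0886] yaw -12.96 z [ 0.001 -0.004 -1.   ] w 0.0132 g 49.1 F [-1.4 -7.2  3.1] j [-0.38  0.4  -0.15  1.01 -0.    2.99]
[-1.71  0.42 -0.04]
top eye 0.42 [400.4 233.7] [ 0.6061 -0.2218  0.081 ]
top bush_green 0.38 [400.4 235.4] [ 0.6063 -0.228   0.05  ]
```

```bash

python3 -m crank '{"xyz":[[0,0,0],[0,0,0],[0,0,0],[0,0,0],[0,0,-0.1],[0,0,-0.3],[0,0,-0.5],[0,0,-0.7],[0,0,-0.8],[0,0,-0.8],[0,0,-0.8]],"rot":[[0,0,0],[0,0,0],[0,0,0],[0,0,0],[0,0,0],[0,0,0],[0,0,0],[0,0,0],[0,0,0],[0,0,0],[0,0,0]],"hand":[60,60,60,60,60,60,60,60,60,60,60]}' 50 >/dev/null
python3 - <<'E'
from h import *
show()
K,im=look('wrist',[('eye',.081),('bush_green',.05),('selector_grip',.104)])
print(-np.array(K['R']).T@np.array(K['t']))
import json; np.savez('k2.npz',R=K['R'],t=K['t'])
cv2.imwrite('pics/c2f.png',im[:,:,::-1])
cv2.imwrite('pics/c2.png',cv2.resize(im[100:270,240:430,::-1],None,fx=3.4,fy=3.4,interpolation=cv2.INTER_CUBIC))
E
```

```text
t 6.65 pos [ 0.5345 -0.2133  0.2471] yaw -12.87 z [ 0.  0. -1.] w 0.0511 g 0.0 F [-0.5  0.7 -0.8] j [-0.38  0.32  0.14  1.39  0.    2.99]
wrist eye 0.97 [326.  147.4] [ 0.5962 -0.2311  0.081 ]
wrist bush_green 0.67 [325.3 138.4] [ 0.6034 -0.2324  0.05  ]
wrist selector_grip 0.65 [327.  224.8] [ 0.5317 -0.2173  0.104 ]
[ 0.60926335 -0.23004185  0.39045045]
```

View pics/c2.png

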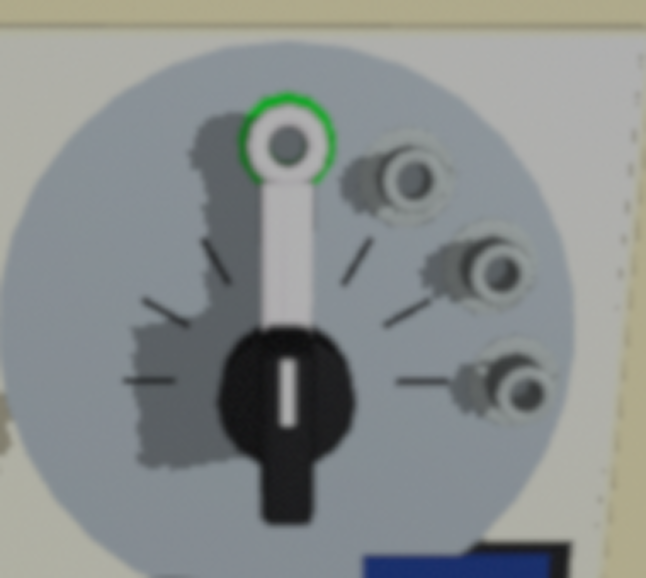

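The eye hole is at crop (288,145), which is full-image pixel (324.7,142.6), concentric with the green bush. The selector is in its detent, so on to the pin.

```bash

python3 -m crank '{"xyz":[[-0.13,-0.79,-0.1],[-0.13,-0.79,-0.1],[-0.13,-0.79,-0.1],[-0.13,-0.79,-0.1],[-0.13,-0.79,-0.1],[-0.13,-0.79,-0.1],[-0.13,-0.79,-0.1],[-0.13,-0.79,-0.1],[-0.13,-0.79,-0.1],[-0.13,-0.79,-0.1],[-0.13,-0.79,-0.1]],"rot":[[0,0,-1],[0,0,-1],[0,0,-1],[0,0,-1],[0,0,-1],[0,0,-1],[0,0,-1],[0,0,-1],[0,0,-1],[0,0,-1],[0,0,-1]],"hand":[60,60,60,60,60,60,60,60,60,60,60]}' 50 >/dev/null
python3 - <<'E'
from h import *
show()
k=np.load('k2.npz');K=dict(vision.camera_info('wrist'),R=k['R'],t=k['t'])
print("eye",ray(K,(324.7,142.6),.081),"bar end",ray(K,(324.6,253.5),.12),"pin",)
goto([.50,.108,.26],167)
look('top',[('pin_grip',.08)]); look('scene',[('pin_grip',.08)])
E
```

```text
t 7.95 pos [ 0.5439 -0.0536  0.2663] yaw 77.45 z [-0.002  0.    -1.   ] w 0.0511 g 0.0 F [0.  0.6 0.1] j [-0.1   0.27  0.12  1.42  0.    1.69]
eye [ 0.60050509 -0.23088731  0.081     ] bar end [ 0.51132781 -0.21039752  0.12      ] pin
xyz [ 0.7408 -0.39    0.0323] rot [-9.00e-04 -8.00e-04 -9.95e-01]
top pin_grip 0.56 [258.8 254.6] [0.5559 0.1124 0.08  ]
scene pin_grip 0.73 [378.1 275. ] [0.5641 0.1134 0.08  ]
```

```bash

python3 -m crank '{"xyz":[[0.81,-0.12,0.05],[0.81,-0.12,0.05],[0.81,-0.12,0.05],[0.81,-0.12,0.05],[0.81,-0.12,0.05],[0.81,-0.12,0.05],[0.81,-0.12,0.05],[0.81,-0.12,0.05],[0.81,-0.12,0.05],[0.81,-0.12,0.05],[0.81,-0.12,0.05],[0.81,-0.12,0.05]],"rot":[[0,0,-0.995],[0,0,-0.995],[0,0,-0.995],[0,0,-0.995],[0,0,-0.995],[0,0,-0.995],[0,0,-0.995],[0,0,-0.995],[0,0,-0.995],[0,0,-0.995],[0,0,-0.995],[0,0,-0.995]],"hand":[60,60,60,60,60,60,60,60,60,60,60,60]}' 50 >/dev/null
python3 - <<'E'
from h import *
show()
K,im=look('wrist',[('pin_grip',.074),('rest',0)])
np.savez('k3.npz',R=K['R'],t=K['t'])
hsv=cv2.cvtColor(im,cv2.COLOR_RGB2HSV); m=cv2.inRange(hsv,(0,150,60),(8,255,255))|cv2.inRange(hsv,(172,150,60),(180,255,255)); v,u=np.nonzero(m); print("red",u.mean(),v.mean(),u.min(),u.max(),v.min(),v.max())
cv2.imwrite('pics/w3.png',im[:,:,::-1])
E
```

```text
t 9.35 pos [0.5569 0.1097 0.257 ] yaw 166.62 z [-0.001 -0.    -1.   ] w 0.0513 g 0.0 F [-0.1 -1.  -0.5] j [0.19 0.31 0.15 1.41 0.   0.43]
wrist pin_grip 0.58 [319.3 217.6] [0.5625 0.1064 0.074 ]
wrist rest 0.57 [319.6 200.2] [0.5593 0.1071 0.    ]
wrist rest 0.27 [ 47.1 169.5] [ 0.4486 -0.1994  0.    ]
red 318.8943396226415 214.95094339622642 311 326 204 225
```

View pics/w3.png

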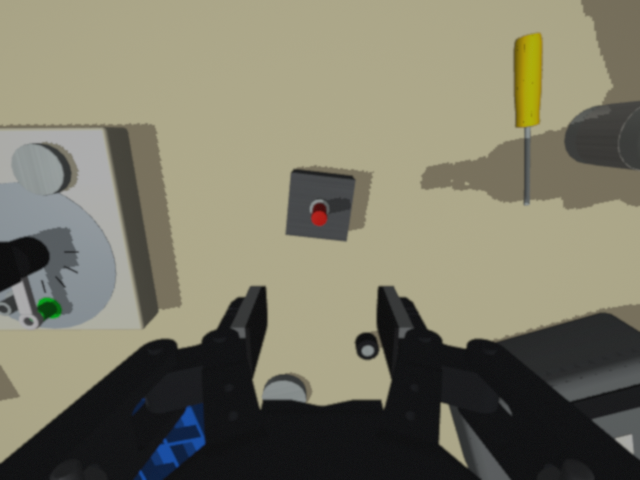

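The red head's top is at about (319,217), its collar at about (319,208), and the rest's top runs from (288,170) to (354,240).

```bash
python3 - <<'E'
from h import *
k=np.load('k3.npz');K=dict(vision.camera_info('wrist'),R=k['R'],t=k['t'])
print(ray(K,(319,217),.089),ray(K,(319.5,208.5),.047),ray(K,(319,214.9),.075))
# rest top corners
print([ray(K,p,.042).round(4) for p in((293,176),(354,180),(348,240),(286,234))])
goto([.562,.107,.056],166.62)
E
```

```text
[0.55820267 0.10724841 0.089     ] [0.55921945 0.1072465  0.047     ] [0.5594654  0.10684013 0.075     ]
[array([0.5192, 0.0876, 0.042 ]), array([0.5385, 0.1503, 0.042 ]), array([0.6032, 0.1299, 0.042 ]), array([0.5801, 0.0634, 0.042 ])]
xyz [-0.028  -0.007   1.0058] rot [-0.     -0.0002 -0.0012]
```

```bash

python3 -m crank '{"xyz":[[-0.013,-0.011,0.2],[-0.013,-0.011,0.4],[-0.013,-0.011,0.6],[-0.013,-0.011,0.75],[-0.013,-0.011,0.85],[-0.013,-0.011,0.92],[-0.013,-0.011,0.97],[-0.013,-0.011,1],[-0.013,-0.011,1],[-0.013,-0.011,1],[-0.013,-0.011,1],[-0.013,-0.011,1],[-0.013,-0.011,1],[-0.013,-0.011,1]],"rot":[[0,0,0],[0,0,0],[0,0,0],[0,0,0],[0,0,0],[0,0,0],[0,0,0],[0,0,0],[0,0,0],[0,0,0],[0,0,0],[0,0,0],[0,0,0],[0,0,0]],"hand":[60,60,60,60,60,60,60,60,60,30,0,0,0,0]}' 40 >/dev/null
python3 - <<'E'
from h import *
show()
E
```

```text
t 10.9 pos [0.5595 0.1071 0.0581] yaw 166.67 z [ 0.001  0.    -1.   ] w 0.0144 g 39.1 F [-0.1  0.2  7. ] j [ 0.19  0.42 -0.21  0.94  0.    0.42]
```

```bash

python3 -m crank '{"xyz":[[0,0,-0.05],[0,0,-0.15],[0,0,-0.3],[0,0,-0.45],[0,0,-0.6],[0,0,-0.7],[0,0,-0.75],[0,0,-0.75]],"rot":[[0,0,0],[0,0,0],[0,0,0],[0,0,0],[0,0,0],[0,0,0],[0,0,0],[0,0,0]],"hand":[0,0,0,0,0,0,0,0]}' 40 >/dev/null
python3 -m crank '{"xyz":[[-0.02,-0.05,0],[-0.06,-0.15,0],[-0.11,-0.3,0],[-0.17,-0.45,0],[-0.23,-0.6,0],[-0.28,-0.75,0],[-0.297,-0.796,0]],"rot":[[0,0,0],[0,0,0],[0,0,0],[0,0,0],[0,0,0],[0,0,0],[0,0,0]],"hand":[0,0,0,0,0,0,0]}' 40 >/dev/null
python3 -m crank '{"xyz":[[-0.06,-0.15,0],[-0.11,-0.3,0],[-0.17,-0.45,0],[-0.22,-0.6,0],[-0.26,-0.7,0],[-0.28,-0.76,0],[-0.297,-0.796,0],[-0.297,-0.796,0],[-0.297,-0.796,0]],"rot":[[0,0,0],[0,0,0],[0,0,0],[0,0,0],[0,0,0],[0,0,0],[0,0,0],[0,0,0],[0,0,0]],"hand":[0,0,0,0,0,0,0,0,0]}' 40 >/dev/null
python3 - <<'E'
from h import *
show()
K,im=look('wrist',[('eye',.081),('pin',.165),('pin_grip',.227)])
np.savez('k4.npz',R=K['R'],t=K['t'])
cv2.imwrite('pics/w4.png',im[:,:,::-1])
E
```

```text
t 13.3 pos [ 0.6011 -0.2295  0.2071] yaw 166.7 z [-0.001  0.001 -1.   ] w 0.015 g 39.1 F [-0.   0.5 -0.1] j [-0.36  0.45  0.25  1.36  0.   -0.13]
wrist eye 0.89 [318.3 225.6] [ 0.5994 -0.2313  0.081 ]
wrist pin 0.92 [322.5 263.8] [ 0.6007 -0.2283  0.165 ]
wrist pin_grip 0.74 [104.5 195.9] [ 0.5307 -0.296   0.227 ]
wrist pin_grip 0.63 [322.3 317.7] [ 0.5999 -0.2284  0.227 ]
```

View pics/w4.png

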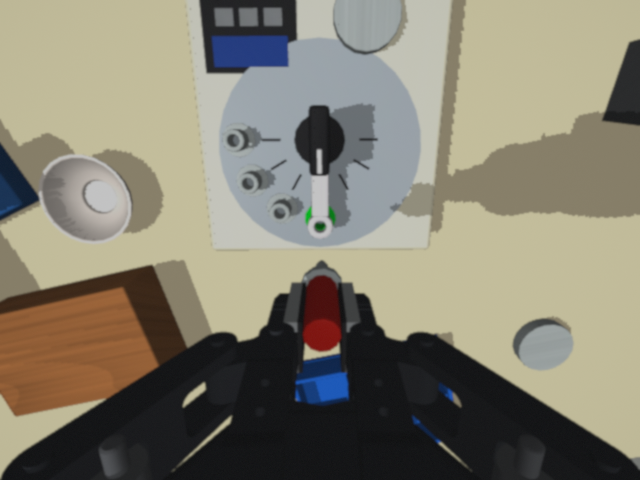

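The held pin is upright with its tip at about (321.5,262). The eye hole is at about (320,226). I'll go lower and compare again.

```bash

python3 -m crank '{"xyz":[[0,0,0.08],[0,0,0.16],[0,0,0.24],[0,0,0.28],[0,0,0.28],[0,0,0.28]],"rot":[[0,0,0],[0,0,0],[0,0,0],[0,0,0],[0,0,0],[0,0,0]],"hand":[0,0,0,0,0,0]}' 40 >/dev/null
python3 - <<'E'
from h import *
show()
K,im=look('wrist',[('eye',.081),('pin',.107)])
np.savez('k5.npz',R=K['R'],t=K['t'])
cv2.imwrite('pics/w5f.png',im[:,:,::-1])
cv2.imwrite('pics/w5.png',cv2.resize(im[200:320,250:390,::-1],None,fx=5,fy=5,interpolation=cv2.INTER_CUBIC))
E
```

```text
t 14.1 pos [ 0.6015 -0.2301  0.1519] yaw 166.69 z [ 0.001 -0.    -1.   ] w 0.0148 g 39.1 F [-0.2 -0.6 -0.9] j [-0.37  0.47  0.14  1.23  0.   -0.13]
wrist eye 0.92 [318.  249.7] [ 0.6017 -0.2322  0.081 ]
wrist pin 0.95 [321.  264.2] [ 0.6022 -0.2302  0.107 ]
```

View pics/w5.png

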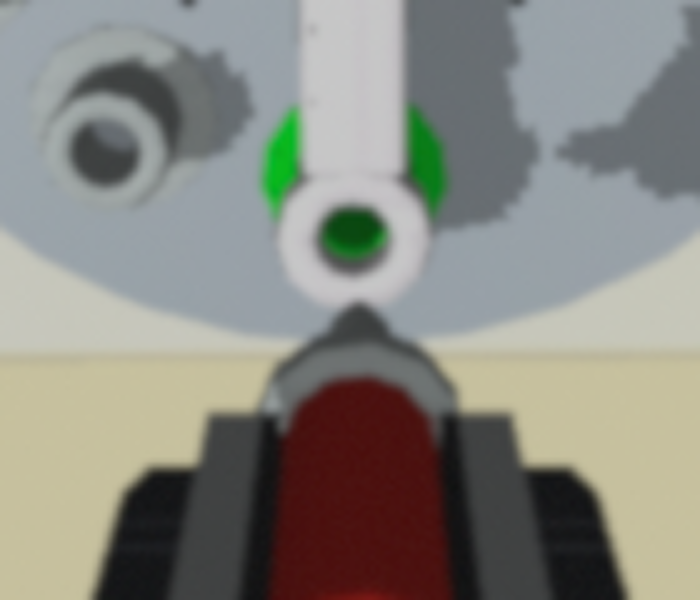

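In the crop the eye hole is at (353,240), which is pixel (320.6,248), and the pin nose is at (360,303), pixel (322,261).

```bash
python3 - <<'E'
from h import *
s,q,R=st()
for f,e,t,dz in (('k4.npz',(320,226.3),(321.5,262.5),.0552),('k5.npz',(320.6,248),(322,261.5),0)):
    k=np.load(f);K=dict(vision.camera_info('wrist'),R=k['R'],t=k['t'])
    E=ray(K,e,.081);print("eye",E.round(4))
    for z in(.105,.107,.109):
        T=ray(K,t,z+dz);print(z,T.round(4),"diff in tool",R.inv().apply(E-T)[:2].round(4), "eye-tcp",R.inv().apply(E-q)[:2].round(4))
E
```

```text
eye [ 0.6003 -0.2301  0.081 ]
0.105 [ 0.6016 -0.2291  0.1602] diff in tool [ 0.0011 -0.0012] eye-tcp [0.0015 0.    ]
0.107 [ 0.6008 -0.2289  0.1622] diff in tool [ 0.0003 -0.0012] eye-tcp [0.0015 0.    ]
0.109 [ 0.6    -0.2288  0.1642] diff in tool [-0.0005 -0.0012] eye-tcp [0.0015 0.    ]
eye [ 0.6009 -0.2302  0.081 ]
0.105 [ 0.6014 -0.2294  0.105 ] diff in tool [ 0.0004 -0.0009] eye-tcp [0.0009 0.    ]
0.107 [ 0.6006 -0.2292  0.107 ] diff in tool [-0.0004 -0.0009] eye-tcp [0.0009 0.    ]
0.109 [ 0.5999 -0.229   0.109 ] diff in tool [-0.0012 -0.0009] eye-tcp [0.0009 0.    ]
```

```bash

python3 -m crank '{"xyz":[[0.001,-0.0045,0],[0.001,-0.0045,0.04],[0.001,-0.0045,0.08],[0.001,-0.0045,0.1],[0.001,-0.0045,0.12],[0.001,-0.0045,0.135],[0.001,-0.0045,0.15],[0.001,-0.0045,0.16],[0.001,-0.0045,0.16]],"rot":[[0,0,0],[0,0,0],[0,0,0],[0,0,0],[0,0,0],[0,0,0],[0,0,0],[0,0,0],[0,0,0]],"hand":[0,0,0,0,0,0,0,0,0]}' 40 >/dev/null
python3 -c "
from h import *
show()"
```

```text
t 15.15 pos [ 0.6008 -0.2311  0.1191] yaw 166.67 z [-0.  0. -1.] w 0.0148 g 39.1 F [ 0.3 -0.   0.1] j [-0.37  0.49  0.08  1.16  0.   -0.13]
```

```bash

python3 -m crank '{"xyz":[[0,0,0.01],[0,0,0.025],[0,0,0.04],[0,0,0.055],[0,0,0.07],[0,0,0.08],[0,0,0.09],[0,0,0.09]],"rot":[[0,0,0],[0,0,0],[0,0,0],[0,0,0],[0,0,0],[0,0,0],[0,0,0],[0,0,0]],"hand":[0,0,0,0,0,0,0,0]}' 40 >/dev/null
python3 -c "
from h import *
show()"
```

```text
t 15.95 pos [ 0.6007 -0.2311  0.101 ] yaw 166.67 z [-0.  0. -1.] w 0.0144 g 39.1 F [ 0.2  0.4 -0.2] j [-0.37  0.5   0.05  1.12  0.   -0.13]
```

```bash

python3 -m crank '{"xyz":[[0,0,0.008],[0,0,0.015],[0,0,0.02],[0,0,0.02]],"rot":[[0,0,0],[0,0,0],[0,0,0],[0,0,0]],"hand":[0,0,0,0]}' 40 | grep -E "pos|ft"
python3 -m crank '{"xyz":[[0,0,0.005],[0,0,0.01],[0,0,0.01]],"rot":[[0,0,0],[0,0,0],[0,0,0]],"hand":[0,0,0]}' 40 | grep -E "pos|ft"
```

```text
tool_pos: [0.6008, -0.2311, 0.0972]
ft_force: [-0.6, 1.2, -0.1]
tool_pos: [0.6012, -0.2313, 0.0967]
ft_force: [-2.8, 0.6, 10.2]
```

Contact came at TCP z 0.0967, and the grasp offset of 46 mm puts the tip at 51 mm, so the pin is home. I'll release, retreat and check.

```bash

python3 -m crank '{"xyz":[[0,0,-0.004],[0,0,-0.004],[0,0,-0.004],[0,0,-0.004],[0,0,-0.004],[0,0,-0.1],[0,0,-0.25],[0,0,-0.45],[0,0,-0.65],[0,0,-0.75],[0,0,-0.75],[0,0,-0.75]],"rot":[[0,0,0],[0,0,0],[0,0,0],[0,0,0],[0,0,0],[0,0,0],[0,0,0],[0,0,0],[0,0,0],[0,0,0],[0,0,0],[0,0,0]],"hand":[0,60,60,60,60,60,60,60,60,60,60,60]}' 40 >/dev/null
python3 - <<'E'
from h import *
show()
K,im=look('wrist',[('pin_grip',.113),('pin',.051),('selector_grip',.104)])
im2=vision.snapshot('scene')
a=cv2.resize(im[130:330,180:460,::-1],(560,400)); b=cv2.resize(im2[160:280,210:378,::-1],(560,400),interpolation=cv2.INTER_CUBIC)
cv2.imwrite('pics/end.png',cv2.resize(np.hstack([a,b]),(800,286)))
E
```

```text
t 17.85 pos [ 0.6009 -0.2311  0.245 ] yaw 166.67 z [ 0.  0. -1.] w 0.051 g 0.0 F [ 0.3  0.7 -1. ] j [-0.37  0.45  0.33  1.46  0.   -0.13]
wrist pin_grip 0.97 [325.9 225.9] [ 0.6026 -0.2272  0.113 ]
wrist pin 0.89 [320.2 208.1] [ 0.5996 -0.2318  0.051 ]
wrist selector_grip 0.69 [323.2 140.4] [ 0.5335 -0.2134  0.104 ]
wrist selector_grip 0.6 [362.4  33. ] [ 0.4647 -0.1669  0.104 ]
```

View pics/end.png

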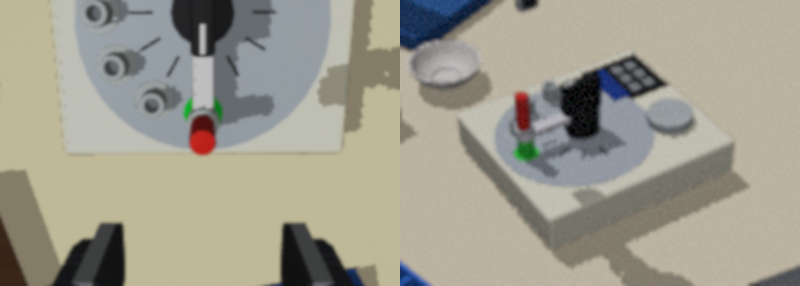

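The pin stands upright in the eye over the green bush, with its collar on the eye and the gripper clear. I'm handing in.

```bash
python3 -c "
from plant import arm
print(arm.hand_in())"
```

```text
the job is handed in; nothing more can be done
None
```

The selector is in the green-bush detent and the lock pin is fully home with its collar on the eye; I let go of it, moved the arm clear, and handed the job in at about 18 s of the 54 s allowed.

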